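Make up two metalwork material kits

TASK

Make up the two trainees' material kits from the steel offcuts on the bench. In the two-compartment tray put the U channel, open side up and lengthwise, into the long compartment and the wide round sleeve into the short one; in the three-compartment tray put the square tube into the compartment at the tab end, the hexagon blank into the middle one and the narrow round sleeve into the plain end. Everything stands upright as it does now, flat on its compartment's floor; leave the solid round blank, the carton and the tape measure where they are.

Things in the scene. Friction and masses are not known exactly. Their poses are not given: they have to be found in the camera images.
- tray3: Dark steel kit tray fixed to the bench, 210 x 72 mm, a flat tab (22 x 40 mm) at one end. Walls 3 mm thick, 10 mm high over the bench; floor 3 mm thick. Three compartments in a row, each 66 x 66 mm inside, centres at x = +69 mm (tab end), 0 (middle), -69 mm (plain end), y = 0. Origin: centre of the underside (without tab); x along the row towards the tab, y across, z up.
- tray2: Dark steel kit tray fixed to the bench, 175 x 72 mm, no tab. Walls 3 mm thick, 10 mm high over the bench; floor 3 mm thick. Two compartments: the long one 100 x 66 mm inside, centre at x = -34.5 mm; the short one 66 x 66 mm, centre at x = +51.5 mm; y = 0. Origin: centre of the underside; x along the tray from the long to the short compartment, y across, z up.
- channel: Offcut of steel U channel, 60 mm long (x), 40 mm wide (y), 45 mm tall, lying with its open side up: a 5 mm floor and two upright 5 mm flanges along x at y = +-17.5 mm (centre lines). About 260 g. Origin: centre of its underside; z up at the start, when it stands on the bench.
- wide_sleeve: Wide round steel sleeve (tube) standing on end: 44 mm outside, 28 mm bore, 48 mm tall, about 340 g. Origin: centre of its underside; z up at the start, when it stands on the bench.
- narrow_sleeve: Narrow round steel sleeve (tube) standing on end: 28 mm outside, 15 mm bore, 48 mm tall, about 160 g. Origin: centre of its underside; z up at the start, when it stands on the bench.
- hex_blank: Solid hexagon steel bar blank standing on end: 36 mm across flats (one pair of flats faces +-x, the others at 60 degree steps), 48 mm tall, about 420 g. Origin: centre of its underside; z up at the start, when it stands on the bench.
- square_tube: Offcut of square steel tube standing on end: 40 x 40 mm outside (sides along x and y), 4 mm wall, 48 mm tall, about 220 g. Origin: centre of its underside; z up at the start, when it stands on the bench.
- round_blank: Solid round steel bar blank standing on end, no bore: 44 mm diameter, 48 mm tall. Stays in the stock. Origin: centre of its underside; z up at the start, when it stands on the bench.
- carton: White paper carton of rivets, 62 (x) x 40 (y) x 30 mm tall. A bystander, loose. Origin: centre of its underside; z up at the start, when it stands on the bench.
- tape_measure: Black tape measure standing on its edge, 56 (x) x 30 (y) mm, 46 mm tall, with a yellow disc on each face and a small steel hook that reaches 36 mm from its centre at its -x end. A bystander, loose. Origin: centre of its underside; z up at the start, when it stands on the bench.
Things that resemble listed ones, but are neither listed nor needed, are in the scene too. What is shaped like the wide_sleeve but blue, orange or pink is not meant.

How it is judged:
At the end, for the whole second after the job is handed in: Each of the five parts is in its own compartment: origin within 21 mm of the centre along and across the tray and under 6 mm above the bench, upright within 0.1 rad, at rest (channel within 0.5 rad of lengthwise); round blank, carton and tape measure within 30 mm of their start (x of channel in the frame of tray2 between -0.0555 and -0.0135 m and y of channel in the frame of tray2 between -0.021 and 0.021 m and z of each of channel, wide_sleeve in the frame of tray2 below 0.006 m and angle between each of channel, wide_sleeve, square_tube, hex_blank, narrow_sleeve's own z axis and vertical below 0.1 rad and linear speed of each of channel, wide_sleeve, square_tube, hex_blank, narrow_sleeve below 0.02 m/s and x of wide_sleeve in the frame of tray2 between 0.0305 and 0.0725 m and y of wide_sleeve in the frame of tray2 between -0.021 and 0.021 m and x of square_tube in the frame of tray3 between 0.048 and 0.09 m and y of square_tube in the frame of tray3 between -0.021 and 0.021 m and z of each of square_tube, hex_blank, narrow_sleeve in the frame of tray3 below 0.006 m and x of hex_blank in the frame of tray3 between -0.021 and 0.021 m and y of hex_blank in the frame of tray3 between -0.021 and 0.021 m and x of narrow_sleeve in the frame of tray3 between -0.09 and -0.048 m and y of narrow_sleeve in the frame of tray3 between -0.021 and 0.021 m and distance of each of round_blank, carton, tape_measure from where it was at the start of the episode below 0.03 m and angle between the x axis of channel and the x axis of tray2, either way round below 0.5 rad); the robot touches nothing.
It fails at once if the round blank is pushed or carried more than 30 mm from its place (distance of round_blank from where it was at the start of the episode above 0.03 m).
It fails at once if the carton is pushed or carried more than 30 mm from its place (distance of carton from where it was at the start of the episode above 0.03 m).
It fails at once if the tape measure is pushed or carried more than 30 mm from its place (distance of tape_measure from where it was at the start of the episode above 0.03 m).
It also fails if it takes over 109 s, if anything falls off the work surface, if the arm or the gripper's body presses on something with over 40 N, if the wrist force passes 120 N, or if a joint passes its speed limit or range.

ROBOT

A 6-joint arm with a two-finger parallel gripper is mounted at the origin on the work surface. World frame = base frame: x ahead of the robot, y to its left, z up, the work surface at z = 0. Lengths are in m, angles in rad, forces in N, time in s.
With the tool pointing down it reaches from about 0.35 to 0.975 m from the base axis. Payload 4.9 kg.
Tool frame: the origin (TCP) lies on the centre line of the jaws, within the pads' length; the fingertips stand manip.tip_reach ahead of it and the grasp point (between the pads) is the TCP (manip.tip_reach is the distance from the TCP to the fingertips, in m); z points along the fingers, y is the line along which they close (so a half turn about z gives the same grasp; the last joint's range is limited). The gripper opens to 85 mm and grips with 20 to 120 N. Pads are 22 mm wide; open, the fingers measure 114 mm over their backs; the gripper's body (76 mm by 85 mm) begins 54 mm behind the grasp point. The pads swing forward as they close: fully open they stand 13 mm farther back than shut.
Start: joints at [-1.348, 0.053, 1.613, -0, 1.476, -0.119], TCP at [0.209, -0.589, 0.25] pointing down, gripper open.
Joint ranges: [-3.01, 3.01], [-1.01, 2.22], [0.06, 2.58], [-1.02, 4.17], [0.09, 2.62], [-3.14, 3.14]. Speed limits (rad/s): [2.57, 2.57, 3.14, 3.14, 3.14, 3.14].

INTERFACE

Orientations are given as a unit quaternion [w, x, y, z].
In Python, from plant import manip gives the robot as it stands. The module is installed in compiled form; this text tells all that it offers.
- The arm moves only by the tool move_arm, never from a script. Its argument "rows" is a list of rows, each a list of 7 numbers: the shift along the tool's x, y, z in cm, then the turn, a rotation vector about the tool's x, y, z in degrees, then the opening, from -1 (shut) to 1 (fully open). In form: [[tx, ty, tz, ax, ay, az, jaw], ...]. A call has 1 to 20 rows; each row shifts and turns the commanded pose from where the row before left it, along the tool's axes as they then stand; what a row does not reach is not made up. A row lasts 1/12 s, in which the tool goes at most 41.7 mm and 7.16 degrees, less where a joint would pass 70% of its speed; a pose out of reach is approached as far as the arm can. A call is refused whole if a number of a shift passes 4.17 or a number of a turn 7.16, either way. A call with a gripper value outside its range is refused whole. The fingers move at their own pace and stop on an object; the grip force is fixed at half the most. Time passes only in rows, so rows that do not move let the fingers close. It gives the time, the measured TCP pose, the force, the opening and the grip force at its end, in the units of the state.
- manip.state(): the state, without advancing time (a new reading comes with each control period).
- manip.grab_frame(name): name is "scene" or "side" or "wrist"; returns a dict with "img" (400x640x3 uint8, blue, green, red), "mtx" (3x3 intrinsics, pixels), "k1" (the pictures are not rectified: a ray, as slopes to the right and down, at radius r is drawn at 1 + k1 r^2 times it, then the intrinsics apply), "R" (3x3) and "t" (3): a world point X has camera coordinates R X + t. Camera axes: x right, y down, z forward; pixel columns grow to the right and rows downward; lengths in m; the calibration is good to about 2 mm. A picture is of the moment at which its call begins. There is no depth.
- manip.job_done(): hands the job in; it is judged then, once.
The state is a dict: "time": time; "joint_pos": joint angles; "joint_vel": joint speeds; "joint_efforts": joint torques, N m; "tool_pos": TCP position; "tool_rot": TCP orientation; "contact_force": force on the tool from outside, world axes, zero at the start; "ft_torque": the same for the moment, N m; "gripper_width": opening from 0.0 (shut) to 1.0 (fully open); "grasp_force": force on a finger pad.
Only numpy, scipy, OpenCV 4.12 (cv2) and the standard library are available. Lean on these libraries where they do the work, as an engineer would, in place of code of your own. Each camera call takes 0.05 s, during which the arm holds its last target. There are 200 camera calls.

## Working session

There is one attempt and no reset: what is moved stays moved. The work goes in short steps, Python scripts to look and compute and a tool call to move; the robot and the scene stay as the last step left them, time stands still between calls to the robot, and variables do not carry over. Pictures are saved under pics/ and viewed, at most 14 in all, crops included, and the job is handed in when it is done.

Besides the shell and the picture viewer there is one more tool, called after ">>>" as a command line: name --pt "numbers of a row" for each row, then --argument value for the rest. move_arm: Moves the arm, as the interface text tells. Its arguments: {"type":"object","properties":{"rows":{"type":"array","items":{"type":"array","items":{"type":"number"}}}},"required":["rows"]}

```bash
mkdir -p pics
cat > h.py <<'E'
import numpy as np, cv2, pickle
from plant import manip
def grab(n,f):
    d=manip.grab_frame(n); cv2.imwrite(f'pics/{f}.png',d['img']); pickle.dump(d,open(f'pics/{f}.pkl','wb')); return d
def load(f): return pickle.load(open(f'pics/{f}.pkl','rb'))
def ray(d,uv):
    K=d['mtx']; k1=d['k1']; uv=np.atleast_2d(np.array(uv,float))
    dist=np.array([k1,0,0,0,0]); p=cv2.undistortPoints(uv[:,None],K,dist)[:,0]
    dirs=np.c_[p,np.ones(len(p))]@d['R']; c=-d['R'].T@d['t']; return c,dirs
def onplane(d,uv,z):
    c,r=ray(d,uv); return c+r*((z-c[2])/r[:,2])[:,None]
def proj(d,X):
    return cv2.projectPoints(np.atleast_2d(np.array(X,float)),cv2.Rodrigues(d['R'])[0],np.array(d['t'],float),d['mtx'],np.array([d['k1'],0,0,0,0]))[0][:,0]
def tri(d1,uv1,d2,uv2):
    c1,r1=ray(d1,uv1);c2,r2=ray(d2,uv2);out=[]
    for a,b in zip(r1,r2):
        s=np.linalg.lstsq(np.c_[a,-b],c2-c1,rcond=None)[0]; p=c1+s[0]*a;q=c2+s[1]*b; out.append(np.r_[(p+q)/2,np.linalg.norm(p-q)])
    return np.array(out)
E
python3 - <<'E'
from h import *
for n in ['scene','side','wrist']:
    d=grab(n,n+'0'); print(n,d['mtx'].tolist(),d['k1'],(-d['R'].T@d['t']).round(3),d['R'].round(2).tolist())
s=manip.state(); print(s,manip.tip_reach)
E
```

```text
scene [[496.02525002475505, 0.0, 324.822214437791], [0.0, 496.02525002475505, 197.72136641309118], [0.0, 0.0, 1.0]] -0.035638538944721646 [ 1.151 -0.241  0.987] [[0.4, 0.92, -0.01], [0.77, -0.34, -0.53], [-0.49, 0.21, -0.85]]
side [[372.3317809324935, 0.0, 320.50303379327187], [0.0, 372.3317809324935, 202.44866435329797], [0.0, 0.0, 1.0]] -0.03708505646443159 [ 0.425 -0.546  0.627] [[0.96, -0.29, -0.01], [-0.21, -0.69, -0.69], [0.2, 0.67, -0.72]]
wrist [[283.011881239282, 0.0, 317.568195042851], [0.0, 283.011881239282, 202.57485960062164], [0.0, 0.0, 1.0]] 0.014427583486664772 [ 0.288 -0.561  0.373] [[0.34, -0.94, -0.0], [-0.89, -0.32, 0.32], [-0.3, -0.1, -0.95]]
{'time': 0.15, 'joint_pos': array([-1.34799618e+00,  5.32206622e-02,  1.61400411e+00,  1.04846683e-05,
        1.47603848e+00, -1.18991785e-01]), 'joint_vel': array([-0.0002111 , -0.00145339, -0.00434877,  0.00054213, -0.00121526,
       -0.00138278]), 'joint_efforts': array([ 7.86235014e-04, -3.94242954e+01, -3.70722377e+01, -1.61786543e-04,
        4.65129662e-03,  6.79158383e-07]), 'tool_pos': array([ 0.20938682, -0.58837688,  0.24932061]), 'tool_rot': array([-8.34445411e-04,  9.85432531e-01,  1.70064781e-01, -3.81247058e-05]), 'contact_force': array([1.05157066, 0.58819898, 0.5127514 ]), 'ft_torque': array([ 0.02026386, -0.03407697, -0.08609233]), 'grasp_force': 0.0, 'gripper_width': 0.9998642700710894} 0.019
```

View pics/scene0.png

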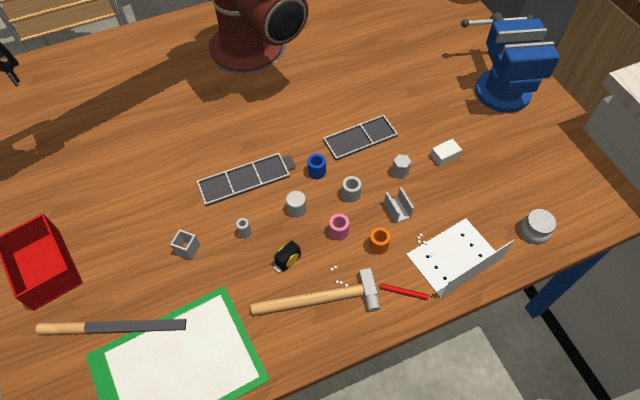

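View pics/side0.png

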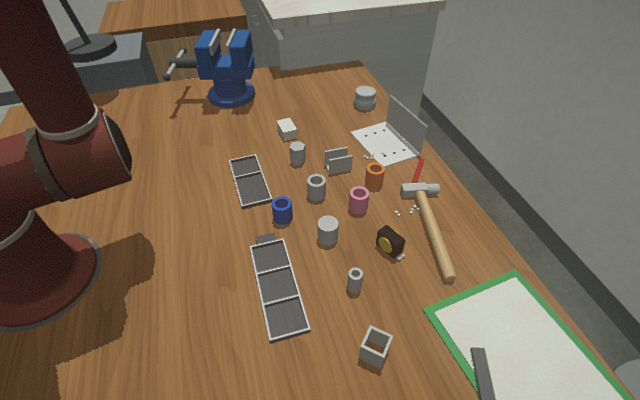

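View pics/wrist0.png

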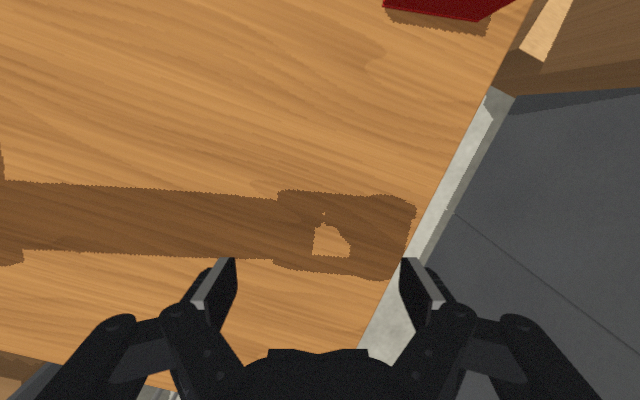

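The scene view has tray3 at (243,178) with its tab at (288,162), and tray2 at (360,137) with the long compartment on the left. The parts are the square tube (184,245), narrow sleeve (243,228), solid round blank (296,204), grey wide sleeve (351,188), hex (401,166), channel (398,206), carton (446,152) and tape (288,256). The side view shows the same parts. The wrist view shows only bare table and the fingers. Next I'll zoom in on the first two views.

Run:
```python
from h import *
def crop(f,x0,y0,x1,y1,s):
    i=load(f)['img'][y0:y1,x0:x1]; i=cv2.resize(i,None,fx=s,fy=s,interpolation=cv2.INTER_CUBIC)
    for k in range((x0+19)//20*20,x1,20): cv2.putText(i,str(k),(int((k-x0)*s),8),0,.3,(0,0,255)); cv2.line(i,(int((k-x0+.5)*s),10),(int((k-x0+.5)*s),14),(0,0,255))
    for k in range((y0+19)//20*20,y1,20): cv2.putText(i,str(k),(0,int((k-y0+.5)*s)+4),0,.3,(0,0,255)); 
    cv2.imwrite(f'pics/{f}c.png',i)
crop('scene0',165,105,475,285,2.58)
crop('side0',220,110,420,375,2.25)
```

```text
(no output)
```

View pics/scene0c.png

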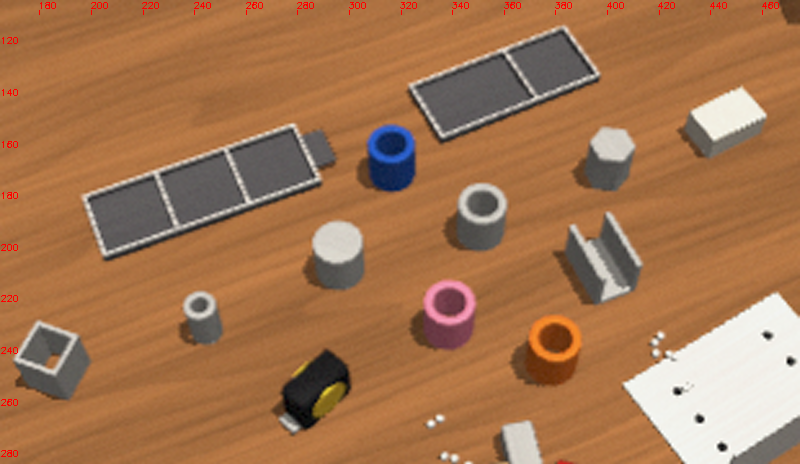

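View pics/side0c.png

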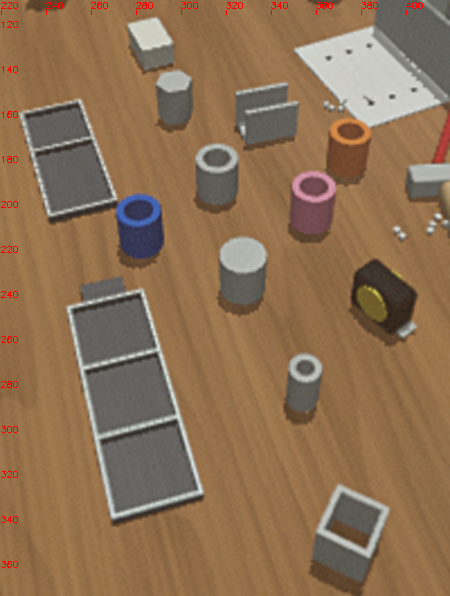

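In these crops, the tray rims, the bores, and the tops of the square, hex and channel are all visible. I'll triangulate the picked corners and centres.

```bash
cat > m.py <<'E'
from h import *
S=load('scene0');D=load('side0')
P={'sq':[(15,357,318,532),(38,322,343,486),(82,340,387,512),(62,377,362,556)],
'nar':[(200,305,305,367)],'wide':[(481,204,217,158)],'round':[(337,242,243,254)],'hex':[(611,143,174,83)],
'ch':[(607,213,237,97),(638,263,287,85),(601,276,297,103),(570,226,246,113)],
't3':[(296,126,68,308),(320,182,143,291),(106,256,202,492),(83,197,112,520)],
't2':[(565,28,22,114),(598,74,80,101),(442,138,116,198),(410,88,49,216)],
'blue':[(392,144,139,210)]}
for k,v in P.items():
    v=np.array(v,float); a=v[:,:2]/2.58+[165,105]-.5; b=v[:,2:]/2.25+[220,110]-.5
    X=tri(S,a,D,b); print(k); print(X.round(4))
    if len(X)==4:
        c=X[:,:3].mean(0); print(' c',c.round(4),'sides',[np.linalg.norm(X[i,:3]-X[i-1,:3]).round(4) for i in range(4)],'yaw edges',[np.degrees(np.arctan2(*(X[i,:2]-X[i-1,:2])[::-1])).round(1) for i in range(4)])
E
python3 m.py
```

```text
sq
[[ 0.5623 -0.3438  0.0417  0.0336]
 [ 0.5742 -0.3238  0.0865  0.008 ]
 [ 0.5971 -0.3167  0.0545  0.0361]
 [ 0.5862 -0.3349  0.0012  0.0113]]
 c [ 0.5799 -0.3298  0.046 ] sides [np.float64(0.0479), np.float64(0.0505), np.float64(0.0401), np.float64(0.0573)] yaw edges [np.float64(-159.5), np.float64(59.3), np.float64(17.2), np.float64(-121.1)]
nar
[[ 5.920e-01 -2.006e-01  4.940e-02  3.000e-04]]
wide
[[0.5942 0.0596 0.0497 0.0013]]
round
[[ 0.5804 -0.0716  0.0503  0.0012]]
hex
[[0.5825 0.1951 0.0496 0.0016]]
ch
[[0.6451 0.1583 0.043  0.0018]
 [0.7035 0.1567 0.0474 0.0014]
 [0.7026 0.1212 0.0488 0.0008]
 [0.6451 0.1218 0.0473 0.0014]]
 c [0.6741 0.1395 0.0466] sides [np.float64(0.0368), np.float64(0.0586), np.float64(0.0355), np.float64(0.0575)] yaw edges [np.float64(90.0), np.float64(-1.6), np.float64(-91.5), np.float64(179.4)]
t3
[[ 4.171e-01 -5.190e-02  8.400e-03  1.000e-04]
 [ 4.880e-01 -5.440e-02  9.900e-03  1.200e-03]
 [ 4.870e-01 -2.609e-01  1.070e-02  4.000e-04]
 [ 4.158e-01 -2.625e-01  1.010e-02  3.000e-04]]
 c [ 0.452  -0.1574  0.0098] sides [np.float64(0.2106), np.float64(0.071), np.float64(0.2065), np.float64(0.0713)] yaw edges [np.float64(89.6), np.float64(-2.0), np.float64(-90.3), np.float64(-178.7)]
t2
[[4.116e-01 2.403e-01 1.020e-02 3.000e-04]
 [4.796e-01 2.415e-01 1.220e-02 0.000e+00]
 [4.885e-01 7.000e-02 1.270e-02 2.500e-03]
 [4.183e-01 6.730e-02 1.000e-02 2.800e-03]]
 c [0.4495 0.1548 0.0113] sides [np.float64(0.1731), np.float64(0.0681), np.float64(0.1716), np.float64(0.0702)] yaw edges [np.float64(92.2), np.float64(1.0), np.float64(-87.0), np.float64(-177.8)]
blue
[[5.02e-01 1.30e-02 4.87e-02 2.00e-04]]
```

>>> move_arm --pt "0 0 0 0 0 -7.04 1" --pt "0 0 0 0 0 -7.04 1" --pt "0 0 0 0 0 -7.04 1" --pt "0 0 0 0 0 -7.04 1" --pt "0 0 0 0 0 -7.04 1" --pt "0 0 0 0 0 -7.04 1" --pt "0 0 0 0 0 -7.04 1" --pt "0 0 0 0 0 -7.04 1" --pt "0 0 0 0 0 -7.04 1" --pt "0 0 0 0 0 -7.04 1"

```text
time: 0.98
tool_pos: [0.2094, -0.5886, 0.2497]
tool_rot: [-0.0, 0.705, 0.709, 0.0]
contact_force: [-0.4, -0.3, 0.6]
gripper_width: 0.999
grasp_force: 0.0
```

>>> move_arm --pt "2.6 2.3 0 0 0 0 1" --pt "2.6 2.3 0 0 0 0 1" --pt "2.6 2.3 0 0 0 0 1" --pt "2.6 2.3 0 0 0 0 1" --pt "2.6 2.3 0 0 0 0 1" --pt "2.6 2.3 0 0 0 0 1" --pt "2.6 2.3 0 0 0 0 1" --pt "2.6 2.3 0 0 0 0 1" --pt "2.6 2.3 0 0 0 0 1" --pt "2.6 2.3 0 0 0 0 1" --pt "2.6 2.3 0 0 0 0 1" --pt "2.6 2.3 0 0 0 0 1" --pt "2.6 2.3 0 0 0 0 1" --pt "2.6 2.3 0 0 0 0 1" --pt "2.6 2.3 0 0 0 0 1" --pt "0 0 0 0 0 0 1" --pt "0 0 0 0 0 0 1"

```text
time: 2.4
tool_pos: [0.5552, -0.1975, 0.2498]
tool_rot: [-0.0, 0.706, 0.708, -0.0]
contact_force: [-0.2, 0.0, -0.2]
gripper_width: 1.001
grasp_force: 0.0
```

Run:
```python
from h import *
grab('wrist','w1'); s=manip.state(); print(s['time'],s['tool_pos'],s['tool_rot'],s['joint_pos'])
```

```text
2.45 [ 0.55453825 -0.19849886  0.24979092] [-3.98566148e-04  7.06738869e-01  7.07474271e-01 -4.10995817e-04] [-4.69817353e-01 -3.11689844e-02  1.69827018e+00 -5.36956425e-04
  1.47550409e+00 -4.70806008e-01]
```

View pics/w1.png

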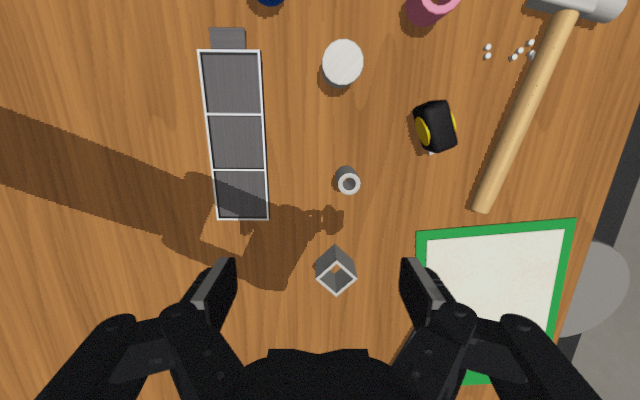

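The wrist picture shows the square tube's top as a diamond with corners at (316,278), (337,263), (357,277) and (337,296). The narrow sleeve's bore is at (349,183), and tray3's rim runs from (198,51) to (268,219).

Run:
```python
from h import *
W=load('w1');S=load('scene0');D=load('side0')
# bright top ring of square tube and narrow sleeve in the wrist view
hsv=cv2.cvtColor(W['img'],cv2.COLOR_BGR2HSV); m=((hsv[...,1]<40)&(hsv[...,2]>140)).astype(np.uint8)
for nm,(x0,y0,x1,y1) in {'sq':(305,240,370,305),'nar':(325,160,375,205),'round':(315,30,370,95)}.items():
    k=np.zeros_like(m);k[y0:y1,x0:x1]=m[y0:y1,x0:x1]
    c=max(cv2.findContours(k,cv2.RETR_EXTERNAL,2)[0],key=cv2.contourArea)
    b=cv2.boxPoints(cv2.minAreaRect(c)); P=onplane(W,b,.048)
    print(nm,b.round(1).tolist(),P.mean(0).round(4),[np.linalg.norm(P[i]-P[i-1]).round(4) for i in range(4)],[np.degrees(np.arctan2(*(P[i]-P[i-1])[1::-1])).round(1) for i in range(4)])
print('t3',onplane(W,[(198,51),(260,50),(268,219),(217,220)],.010).round(4).tolist())
a=np.array([(15,357,362,556),(38,322,318,532),(82,340,343,486),(62,377,387,512)],float)
print('sq2',tri(S,a[:,:2]/2.58+[164.5,104.5],D,a[:,2:]/2.25+[219.5,109.5]).round(4))
a=np.array([(449,300,313,187),(555,336,350,132),(611,143,174,83)],float)
print('pink/orange',tri(S,a[:,:2]/2.58+[164.5,104.5],D,a[:,2:]/2.25+[219.5,109.5]).round(4))
u=np.array([(200,305)])/2.58+[164.5,104.5]
print('nar wrist+scene',tri(W,[(348.7,183)],S,u).round(4))
```

```text
sq [[315.5, 278.5], [336.5, 257.5], [356.5, 277.5], [335.5, 298.5]] [ 0.5817 -0.3302  0.048 ] [np.float64(0.0416), np.float64(0.0416), np.float64(0.0404), np.float64(0.0428)] [np.float64(131.0), np.float64(49.2), np.float64(-47.6), np.float64(-129.3)]
nar [[338.0, 173.0], [360.0, 173.0], [360.0, 194.0], [338.0, 194.0]] [ 0.5941 -0.2004  0.048 ] [np.float64(0.0257), np.float64(0.0257), np.float64(0.0257), np.float64(0.0264)] [np.float64(91.5), np.float64(0.1), np.float64(-87.1), np.float64(-179.8)]
round [[322.0, 39.0], [362.0, 39.0], [362.0, 84.0], [322.0, 84.0]] [ 0.5818 -0.0706  0.048 ] [np.float64(0.0419), np.float64(0.0405), np.float64(0.0419), np.float64(0.0424)] [np.float64(90.5), np.float64(0.1), np.float64(-86.9), np.float64(-179.9)]
t3 [[0.4199, -0.0548, 0.01], [0.4906, -0.0533, 0.01], [0.4886, -0.261, 0.01], [0.4183, -0.2626, 0.01]]
sq2 [[ 5.764e-01 -3.562e-01  4.820e-02  1.300e-03]
 [ 5.529e-01 -3.309e-01  4.910e-02  5.000e-04]
 [ 5.831e-01 -3.024e-01  4.630e-02  2.000e-03]
 [ 6.071e-01 -3.277e-01  4.130e-02  3.100e-03]]
pink/orange [[ 6.722e-01 -7.100e-03  4.950e-02  7.000e-04]
 [ 7.388e-01  5.890e-02  4.950e-02  1.100e-03]
 [ 5.825e-01  1.951e-01  4.960e-02  1.600e-03]]
nar wrist+scene [[ 0.5931 -0.1999  0.0503  0.0018]]
```

All measurements agree to about 2 mm: tops at about 48 mm, rims at about 10 mm, and sizes as given. Next I'll grasp the square tube at (0.581,-0.330), faces at 44°.

>>> move_arm --pt "-2.64 0.52 0 0 0 0 1" --pt "-2.64 0.52 0 0 0 0 1" --pt "-2.64 0.52 0 0 0 0 1" --pt "-2.64 0.52 0 0 0 0 1" --pt "-2.64 0.52 0 0 0 0 1" --pt "0 0 2.1 0 0 -6.3 1" --pt "0 0 2.1 0 0 -6.3 1" --pt "0 0 2.1 0 0 -6.3 1" --pt "0 0 2.1 0 0 -6.3 1" --pt "0 0 2.1 0 0 -6.3 1" --pt "0 0 2.1 0 0 -6.3 1" --pt "0 0 2.1 0 0 -6.3 1" --pt "0 0 1.8 0 0 0 1" --pt "0 0 1.8 0 0 0 1" --pt "0 0 1.8 0 0 0 1" --pt "0 0 1.8 0 0 0 1" --pt "0 0 0 0 0 0 1" --pt "0 0 0 0 0 0 1"

```text
time: 3.95
tool_pos: [0.5787, -0.3314, 0.03]
tool_rot: [-0.002, 0.391, 0.92, 0.0]
contact_force: [-0.3, -0.3, 0.5]
gripper_width: 0.997
grasp_force: 0.0
```

>>> move_arm --pt "0 0 0 0 0 0 -1" --pt "0 0 0 0 0 0 -1" --pt "0 0 0 0 0 0 -1" --pt "0 0 0 0 0 0 -1" --pt "0 0 0 0 0 0 -1" --pt "0 0 0 0 0 0 -1" --pt "0 0 0 0 0 0 -1" --pt "0 0 0 0 0 0 -1" --pt "0 0 0 0 0 0 -1" --pt "0 0 0 0 0 0 -1" --pt "0 0 0 0 0 0 -1" --pt "0 0 0 0 0 0 -1"

```text
time: 4.95
tool_pos: [0.5816, -0.3317, 0.0331]
tool_rot: [0.001, 0.39, 0.921, -0.0]
contact_force: [-0.9, -0.3, 5.3]
gripper_width: 0.46
grasp_force: 60.8
```

>>> move_arm --pt "0 0 -1 0 0 0 -1" --pt "0 0 -2 0 0 0 -1" --pt "0 0 -2 0 0 6.3 -1" --pt "0 0 -2 0 0 6.3 -1" --pt "0 0 -2 0 0 6.3 -1" --pt "0 0 -1 0 0 6.3 -1" --pt "0 0 0 0 0 6.3 -1" --pt "0 0 0 0 0 6.3 -1" --pt "0 0 0 0 0 6.3 -1" --pt "1 -0.5 0 0 0 0 -1" --pt "2.3 -1.2 0 0 0 0 -1" --pt "2.3 -1.2 0 0 0 0 -1" --pt "2.3 -1.2 0 0 0 0 -1" --pt "2.3 -1.2 0 0 0 0 -1" --pt "2.3 -1.2 0 0 0 0 -1" --pt "2.3 -1.2 0 0 0 0 -1" --pt "2.3 -1.2 0 0 0 0 -1" --pt "2.3 -1.2 0 0 0 0 -1" --pt "0 0 0 0 0 0 -1" --pt "0 0 0 0 0 0 -1"

```text
time: 6.62
tool_pos: [0.4783, -0.1352, 0.1306]
tool_rot: [-0.001, 0.706, 0.709, -0.0]
contact_force: [-0.2, -0.1, -1.0]
gripper_width: 0.457
grasp_force: 60.5
```

Run:
```python
from h import *
d=grab('side','s2'); cv2.imwrite('pics/s2c.png',cv2.resize(d['img'][180:360,200:420],None,fx=2.5,fy=2.5))
s=manip.state(); print(s['time'],s['tool_pos'],s['tool_rot'],s['gripper_width'],s['grasp_force'],s['contact_force'])
```

```text
6.6667 [ 0.47904822 -0.13618312  0.13106251] [-7.70340288e-05  7.06190138e-01  7.08022228e-01 -9.02457528e-05] 0.4605276584236616 60.46971917152405 [ 0.69295312  0.09584144 -2.12489825]
```

View pics/s2c.png

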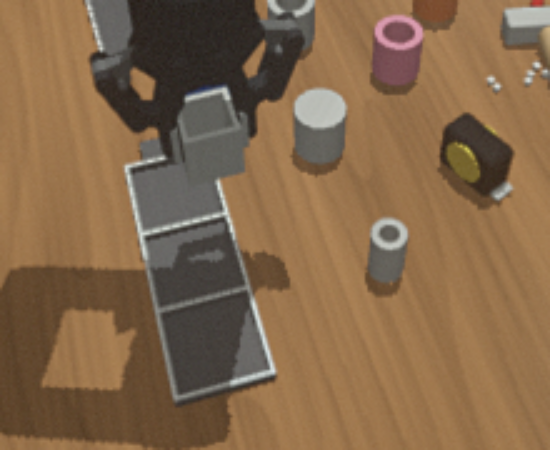

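The tube is held upright above tray3, near the tab end. Next I'll go to the compartment centre, lower and release.

>>> move_arm --pt "1.6 -0.8 0 0 0 0 -1" --pt "1.6 -0.8 0 0 0 0 -1" --pt "1.5 -0.9 0 0 0 0 -1" --pt "0 0 2.2 0 0 0 -1" --pt "0 0 2.2 0 0 0 -1" --pt "0 0 2.0 0 0 0 -1" --pt "0 0 1.5 0 0 0 -1" --pt "0 0 1 0 0 0 -1" --pt "0 0 0.5 0 0 0 -1" --pt "0 0 0.3 0 0 0 -1" --pt "0 0 0 0 0 0 -1" --pt "0 0 0 0 0 0 -1" --pt "0 0 0 0 0 0 -1"

```text
time: 7.75
tool_pos: [0.4559, -0.0907, 0.0361]
tool_rot: [0.001, 0.707, 0.707, 0.0]
contact_force: [-2.5, 0.7, 5.9]
gripper_width: 0.458
grasp_force: 61.3
```

>>> move_arm --pt "0 0 0 0 0 0 0.2" --pt "0 0 0 0 0 0 0.4" --pt "0 0 0 0 0 0 0.6" --pt "0 0 0 0 0 0 1" --pt "0 0 0 0 0 0 1" --pt "0 0 0 0 0 0 1"

```text
time: 8.25
tool_pos: [0.4546, -0.0899, 0.0342]
tool_rot: [-0.0, 0.707, 0.707, 0.0]
contact_force: [0.1, -0.7, -0.9]
gripper_width: 0.998
grasp_force: 0.0
```

>>> move_arm --pt "0 0 -3 0 0 0 1" --pt "0 0 -4 0 0 0 1" --pt "0 0 -3 0 0 0 1" --pt "-1.84 2.31 0 0 0 0 1" --pt "-1.84 2.31 0 0 0 0 1" --pt "-1.84 2.31 0 0 0 0 1" --pt "-1.84 2.31 0 0 0 0 1" --pt "-1.84 2.31 0 0 0 0 1" --pt "-1.84 2.31 0 0 0 0 1" --pt "0 0 3 0 0 0 1" --pt "0 0 3 0 0 0 1" --pt "0 0 2.5 0 0 0 1" --pt "0 0 1.8 0 0 0 1" --pt "0 0 0 0 0 0 1" --pt "0 0 0 0 0 0 1"

```text
time: 9.5
tool_pos: [0.5922, -0.1999, 0.03]
tool_rot: [-0.001, 0.707, 0.707, -0.0]
contact_force: [0.7, -0.4, 0.7]
gripper_width: 0.999
grasp_force: 0.0
```

>>> move_arm --pt "0 0 0 0 0 0 -1" --pt "0 0 0 0 0 0 -1" --pt "0 0 0 0 0 0 -1" --pt "0 0 0 0 0 0 -1" --pt "0 0 0 0 0 0 -1" --pt "0 0 0 0 0 0 -1" --pt "0 0 0 0 0 0 -1" --pt "0 0 0 0 0 0 -1" --pt "0 0 0 0 0 0 -1" --pt "0 0 0 0 0 0 -1" --pt "0 0 0 0 0 0 -1" --pt "0 0 0 0 0 0 -1"

```text
time: 10.5
tool_pos: [0.594, -0.2007, 0.0328]
tool_rot: [0.001, 0.707, 0.707, 0.0]
contact_force: [-0.9, 0.3, 6.2]
gripper_width: 0.312
grasp_force: 59.1
```

>>> move_arm --pt "0 0 -2 0 0 0 -1" --pt "0 0 -3 0 0 0 -1" --pt "0 0 -3 0 0 0 -1" --pt "0 0 -2 0 0 0 -1" --pt "-0.38 -2 0 0 0 0 -1" --pt "-0.38 -2 0 0 0 0 -1" --pt "-0.38 -2 0 0 0 0 -1" --pt "-0.38 -2 0 0 0 0 -1" --pt "-0.38 -2 0 0 0 0 -1" --pt "-0.38 -2 0 0 0 0 -1" --pt "-0.38 -2 0 0 0 0 -1" --pt "0 0 2.2 0 0 0 -1" --pt "0 0 2.2 0 0 0 -1" --pt "0 0 2 0 0 0 -1" --pt "0 0 1.5 0 0 0 -1" --pt "0 0 1 0 0 0 -1" --pt "0 0 0.5 0 0 0 -1" --pt "0 0 0.3 0 0 0 -1" --pt "0 0 0 0 0 0 -1" --pt "0 0 0 0 0 0 -1"

```text
time: 12.17
tool_pos: [0.4539, -0.2273, 0.0358]
tool_rot: [0.0, 0.707, 0.707, 0.0]
contact_force: [-2.4, 2.2, 6.2]
gripper_width: 0.316
grasp_force: 60.0
```

>>> move_arm --pt "0 0 0 0 0 0 0" --pt "0 0 0 0 0 0 0.3" --pt "0 0 0 0 0 0 0.6" --pt "0 0 0 0 0 0 1" --pt "0 0 0 0 0 0 1" --pt "0 0 0 0 0 0 1"

```text
time: 12.67
tool_pos: [0.4532, -0.2269, 0.0342]
tool_rot: [-0.0, 0.707, 0.707, 0.0]
contact_force: [0.6, 0.4, -0.9]
gripper_width: 0.999
grasp_force: 0.0
```

>>> move_arm --pt "0 0 -3.6 0 0 0 1" --pt "0 0 -3.6 0 0 0 1" --pt "0 0 -3.6 0 0 0 1" --pt "0 0 -3.6 0 0 0 1" --pt "0 0 -3.6 0 0 0 1" --pt "0 0 -3.6 0 0 0 1" --pt "3.07 0.77 0 0 0 0 1" --pt "3.07 0.77 0 0 0 0 1" --pt "3.07 0.77 0 0 0 0 1" --pt "3.07 0.77 0 0 0 0 1" --pt "3.07 0.77 0 0 0 0 1" --pt "3.07 0.77 0 0 0 0 1" --pt "3.07 0.77 0 0 0 0 1" --pt "3.07 0.77 0 0 0 0 1" --pt "3.07 0.77 0 0 0 0 1" --pt "3.07 0.77 0 0 0 0 1" --pt "0 0 0 0 0 0 1" --pt "0 0 0 0 0 0 1"

```text
time: 14.17
tool_pos: [0.5302, 0.0814, 0.25]
tool_rot: [-0.0, 0.706, 0.708, -0.0]
contact_force: [-0.7, 0.3, -0.7]
gripper_width: 1.006
grasp_force: 0.0
```

Run:
```python
from h import *
grab('wrist','w2'); s=manip.state(); print(s['time'],s['tool_pos'],s['tool_rot'])
```

```text
14.2167 [0.5301336  0.08041141 0.24999405] [-5.98329369e-05  7.06742395e-01  7.07470877e-01 -3.77135656e-04]
```

View pics/w2.png

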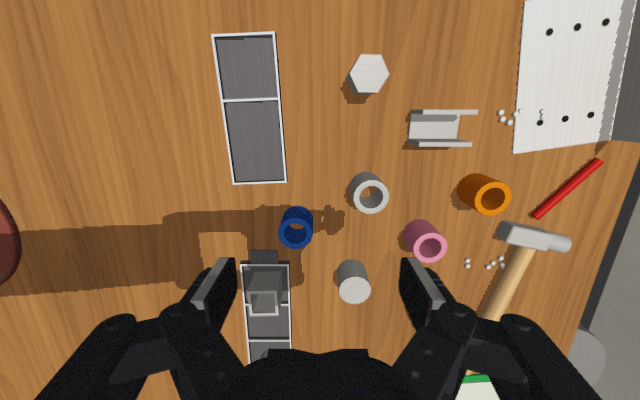

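The wrist picture shows the hex top around (369,73) and the wide sleeve bore at (371,194). The channel's flange tops are at rows 110 and 145, columns 411–478, and tray2's rim runs from (213,35) to (286,182). The square tube stands in tray3's tab compartment.

Run:
```python
from h import *
W=load('w2')
P=onplane(W,[(360,55),(381,54),(389,72),(378,92),(357,92),(349,76)],.048)
print('hex',P.mean(0).round(4),[(np.degrees(np.arctan2(*(P[i]-P[i-1])[1::-1])).round(1),np.linalg.norm(P[i]-P[i-1]).round(4)) for i in range(6)])
hsv=cv2.cvtColor(W['img'],cv2.COLOR_BGR2HSV); m=((hsv[...,1]<40)&(hsv[...,2]>165)).astype(np.uint8)
for nm,(x0,y0,x1,y1) in {'hex':(340,45,400,105),'wide':(345,165,395,220)}.items():
    k=np.zeros_like(m);k[y0:y1,x0:x1]=m[y0:y1,x0:x1]
    c=max(cv2.findContours(k,cv2.RETR_EXTERNAL,2)[0],key=cv2.contourArea); q=cv2.approxPolyDP(c,4,True)[:,0]
    Q=onplane(W,c[:,0],.048).astype(np.float32)[:,:2]; r=cv2.minAreaRect(Q); print(nm,r,q.tolist(),cv2.boundingRect(c))
P=onplane(W,[(412,110),(478,111),(472,146),(411,144)],.045); print('ch',P.round(4).tolist(),P.mean(0).round(4))
P=onplane(W,[(213,35),(274,32),(286,182),(234,184)],.010); print('t2',P.round(4).tolist(),P.mean(0).round(4))
print('div',onplane(W,[(222,100),(280,98)],.01).round(4).tolist())
print('t3/sq',onplane(W,[(241,264),(289,264)],.01).round(4).tolist(),onplane(W,[(249,290),(278,290),(278,315),(249,315)],.051).round(4).tolist())
```

```text
hex [0.5856 0.1972 0.048 ] [(np.float64(61.9), np.float64(0.0224)), (np.float64(2.5), np.float64(0.0215)), (np.float64(-60.1), np.float64(0.0194)), (np.float64(-117.4), np.float64(0.0219)), (np.float64(-179.9), np.float64(0.0225)), (np.float64(120.4), np.float64(0.0181))]Traceback (most recent call last):
  File "<stdin>", line 9, in <module>
cv2.error: OpenCV(4.12.0) /io/opencv/modules/imgproc/src/convhull.cpp:143: error: (-215:Assertion failed) total >= 0 && (depth == CV_32F || depth == CV_32S) in function 'convexHull'
```

Run:
```python
from h import *
W=load('w2')
hsv=cv2.cvtColor(W['img'],cv2.COLOR_BGR2HSV); m=((hsv[...,1]<40)&(hsv[...,2]>165)).astype(np.uint8)
for nm,(x0,y0,x1,y1) in {'hex':(340,45,400,105),'wide':(345,165,395,220)}.items():
    k=np.zeros_like(m);k[y0:y1,x0:x1]=m[y0:y1,x0:x1]
    c=max(cv2.findContours(k,cv2.RETR_EXTERNAL,2)[0],key=cv2.contourArea); q=cv2.approxPolyDP(c,4,True)[:,0]
    Q=np.ascontiguousarray(onplane(W,c[:,0],.048)[:,:2],np.float32); r=cv2.minAreaRect(Q); print(nm,r,q.tolist(),cv2.boundingRect(c))
P=onplane(W,[(412,110),(478,111),(472,146),(411,144)],.045); print('ch',P.round(4).tolist(),P.mean(0).round(4))
P=onplane(W,[(213,35),(274,32),(286,182),(234,184)],.010); print('t2',P.round(4).tolist(),P.mean(0).round(4))
print('div',onplane(W,[(222,100),(280,98)],.01).round(4).tolist())
print('t3/sq',onplane(W,[(241,264),(289,264)],.01).round(4).tolist(),onplane(W,[(249,290),(278,290),(278,315),(249,315)],.051).round(4).tolist())
```

```text
hex ((0.5855855345726013, 0.19751587510108948), (0.035706374794244766, 0.0399864986538887), 86.38479614257812) [[361, 54], [350, 74], [358, 91], [376, 92], [387, 70], [380, 55]] (350, 54, 39, 39)
wide ((0.5962705612182617, 0.061949826776981354), (0.04112111032009125, 0.04160395637154579), 0.1544487476348877) [[368, 180], [357, 187], [354, 201], [361, 211], [373, 213], [385, 205], [388, 193], [382, 183]] (354, 180, 35, 34)
ch [[0.6357, 0.1612, 0.045], [0.7081, 0.16, 0.045], [0.7083, 0.1221, 0.045], [0.6386, 0.1243, 0.045]] [0.6727 0.1419 0.045 ]
t2 [[0.414, 0.2401, 0.01], [0.4827, 0.2435, 0.01], [0.4903, 0.0704, 0.01], [0.4214, 0.0674, 0.01]] [0.4521 0.1553 0.01  ]
div [[0.4167, 0.1717, 0.01], [0.4865, 0.1743, 0.01]]
t3/sq [[0.4208, -0.0529, 0.01], [0.4907, -0.0528, 0.01]] [[0.4407, -0.068, 0.051], [0.4795, -0.0679, 0.051], [0.4778, -0.1084, 0.051], [0.4378, -0.1084, 0.051]]
```

>>> move_arm --pt "2.9 1.38 0 0 0 0 1" --pt "2.9 1.38 0 0 0 0 1" --pt "2.9 1.38 0 0 0 0 1" --pt "2.85 1.36 0 0 0 0 1" --pt "0 0 2.5 0 0 -6 1" --pt "0 0 2.5 0 0 -6 1" --pt "0 0 2.5 0 0 -6 1" --pt "0 0 2.5 0 0 -6 1" --pt "0 0 2.5 0 0 -6 1" --pt "0 0 2.5 0 0 0 1" --pt "0 0 2.5 0 0 0 1" --pt "0 0 2.4 0 0 0 1" --pt "0 0 2 0 0 0 1" --pt "0 0 0 0 0 0 1" --pt "0 0 0 0 0 0 1"

```text
time: 15.47
tool_pos: [0.5844, 0.1941, 0.0301]
tool_rot: [-0.001, 0.501, 0.866, -0.001]
contact_force: [-0.2, -0.1, 0.8]
gripper_width: 1.003
grasp_force: 0.0
```

>>> move_arm --pt "0 0 0 0 0 0 -1" --pt "0 0 0 0 0 0 -1" --pt "0 0 0 0 0 0 -1" --pt "0 0 0 0 0 0 -1" --pt "0 0 0 0 0 0 -1" --pt "0 0 0 0 0 0 -1" --pt "0 0 0 0 0 0 -1" --pt "0 0 0 0 0 0 -1" --pt "0 0 0 0 0 0 -1" --pt "0 0 0 0 0 0 -1" --pt "0 0 0 0 0 0 -1" --pt "0 0 0 0 0 0 -1"

```text
time: 16.47
tool_pos: [0.5864, 0.1957, 0.033]
tool_rot: [0.001, 0.5, 0.866, 0.001]
contact_force: [-1.7, -0.7, 6.4]
gripper_width: 0.413
grasp_force: 61.6
```

>>> move_arm --pt "0 0 -1 0 0 0 -1" --pt "0 0 -2 0 0 0 -1" --pt "0 0 -3 0 0 6 -1" --pt "0 0 -3 0 0 6 -1" --pt "0 0 -1 0 0 6 -1" --pt "0 0 0 0 0 6 -1" --pt "0 0 0 0 0 6 -1" --pt "-1.7 -0.6 0 0 0 0 -1" --pt "-2.7 -1 0 0 0 0 -1" --pt "-2.7 -1 0 0 0 0 -1" --pt "-2.7 -1 0 0 0 0 -1" --pt "-2.7 -1 0 0 0 0 -1" --pt "-2.7 -1 0 0 0 0 -1" --pt "-2.7 -1 0 0 0 0 -1" --pt "-2.7 -1 0 0 0 0 -1" --pt "-2.7 -1 0 0 0 0 -1" --pt "-2.7 -1 0 0 0 0 -1" --pt "-2.7 -1 0 0 0 0 -1" --pt "-2.7 -1 0 0 0 0 -1" --pt "-2.7 -1 0 0 0 0 -1"

```text
time: 18.13
tool_pos: [0.4576, -0.146, 0.1305]
tool_rot: [-0.001, 0.707, 0.707, -0.0]
contact_force: [0.5, 0.3, -3.7]
gripper_width: 0.412
grasp_force: 60.8
```

>>> move_arm --pt "-1.3 -0.5 0 0 0 0 -1" --pt "0 0 0 0 0 0 -1" --pt "0 0 0 0 0 0 -1"

```text
time: 18.38
tool_pos: [0.4533, -0.1583, 0.1306]
tool_rot: [-0.001, 0.708, 0.706, 0.0]
contact_force: [0.7, 0.0, -4.6]
gripper_width: 0.41
grasp_force: 60.9
```

>>> move_arm --pt "0 0 2.2 0 0 0 -1" --pt "0 0 2.2 0 0 0 -1" --pt "0 0 2 0 0 0 -1" --pt "0 0 1.5 0 0 0 -1" --pt "0 0 1 0 0 0 -1" --pt "0 0 0.5 0 0 0 -1" --pt "0 0 0.3 0 0 0 -1" --pt "0 0 0 0 0 0 -1" --pt "0 0 0 0 0 0 -1" --pt "0 0 0 0 0 0 0.2" --pt "0 0 0 0 0 0 0.4" --pt "0 0 0 0 0 0 0.6" --pt "0 0 0 0 0 0 1" --pt "0 0 0 0 0 0 1" --pt "0 0 0 0 0 0 1"

```text
time: 19.63
tool_pos: [0.4543, -0.1585, 0.0343]
tool_rot: [0.0, 0.707, 0.707, 0.0]
contact_force: [-0.8, -0.4, 0.3]
gripper_width: 0.997
grasp_force: 0.0
```

>>> move_arm --pt "0 0 -3 0 0 0 1" --pt "0 0 -4 0 0 0 1" --pt "0 0 -3 0 0 0 1" --pt "2.74 1.77 0 0 0 0 1" --pt "2.74 1.77 0 0 0 0 1" --pt "2.74 1.77 0 0 0 0 1" --pt "2.74 1.77 0 0 0 0 1" --pt "2.74 1.77 0 0 0 0 1" --pt "2.74 1.77 0 0 0 0 1" --pt "2.74 1.77 0 0 0 0 1" --pt "2.74 1.77 0 0 0 0 1" --pt "0 0 3 0 0 0 1" --pt "0 0 3 0 0 0 1" --pt "0 0 2.5 0 0 0 1" --pt "0 0 1.8 0 0 0 1" --pt "0 0 0 0 0 0 1" --pt "0 0 0 0 0 0 1"

```text
time: 21.05
tool_pos: [0.5949, 0.0608, 0.0301]
tool_rot: [-0.001, 0.707, 0.707, -0.001]
contact_force: [-0.2, 0.4, 0.3]
gripper_width: 0.999
grasp_force: 0.0
```

>>> move_arm --pt "0 0 0 0 0 0 -1" --pt "0 0 0 0 0 0 -1" --pt "0 0 0 0 0 0 -1" --pt "0 0 0 0 0 0 -1" --pt "0 0 0 0 0 0 -1" --pt "0 0 0 0 0 0 -1" --pt "0 0 0 0 0 0 -1" --pt "0 0 0 0 0 0 -1" --pt "0 0 0 0 0 0 -1" --pt "0 0 0 0 0 0 -1" --pt "0 0 0 0 0 0 -1"

```text
time: 21.97
tool_pos: [0.5972, 0.0607, 0.0336]
tool_rot: [0.001, 0.707, 0.707, 0.001]
contact_force: [-1.0, -0.3, 5.8]
gripper_width: 0.5
grasp_force: 61.2
```

>>> move_arm --pt "0 0 -2 0 0 0 -1" --pt "0 0 -3 0 0 0 -1" --pt "0 0 -3 0 0 0 -1" --pt "0 0 -2 0 0 0 -1" --pt "1.82 -1.83 0 0 0 0 -1" --pt "1.82 -1.83 0 0 0 0 -1" --pt "1.82 -1.83 0 0 0 0 -1" --pt "1.82 -1.83 0 0 0 0 -1" --pt "1.82 -1.83 0 0 0 0 -1" --pt "1.82 -1.83 0 0 0 0 -1" --pt "1.82 -1.83 0 0 0 0 -1" --pt "1.82 -1.83 0 0 0 0 -1" --pt "0 0 2.2 0 0 0 -1" --pt "0 0 2.2 0 0 0 -1" --pt "0 0 2 0 0 0 -1" --pt "0 0 1.5 0 0 0 -1" --pt "0 0 0 0 0 0 -1" --pt "0 0 0 0 0 0 -1"

```text
time: 23.47
tool_pos: [0.4483, 0.2061, 0.0513]
tool_rot: [-0.001, 0.707, 0.707, -0.001]
contact_force: [-1.1, 0.6, -3.8]
gripper_width: 0.502
grasp_force: 62.0
```

>>> move_arm --pt "0 0 1 0 0 0 -1" --pt "0 0 0.5 0 0 0 -1" --pt "0 0 0.3 0 0 0 -1" --pt "0 0 0 0 0 0 -1" --pt "0 0 0 0 0 0 -1" --pt "0 0 0 0 0 0 0.2" --pt "0 0 0 0 0 0 0.4" --pt "0 0 0 0 0 0 0.6" --pt "0 0 0 0 0 0 1" --pt "0 0 0 0 0 0 1" --pt "0 0 0 0 0 0 1"

```text
time: 24.38
tool_pos: [0.4495, 0.2064, 0.0343]
tool_rot: [0.0, 0.707, 0.707, 0.0]
contact_force: [-0.3, -0.0, -0.1]
gripper_width: 1.001
grasp_force: 0.0
```

>>> move_arm --pt "0 0 -3 0 0 0 1" --pt "0 0 -4 0 0 0 1" --pt "0 0 -3 0 0 0 1" --pt "-0.82 2.81 0 0 0 0 1" --pt "-0.82 2.81 0 0 0 0 1" --pt "-0.82 2.81 0 0 0 0 1" --pt "-0.82 2.81 0 0 0 0 1" --pt "-0.82 2.81 0 0 0 0 1" --pt "-0.82 2.81 0 0 0 0 1" --pt "-0.82 2.81 0 0 0 0 1" --pt "-0.82 2.81 0 0 0 0 1"

```text
time: 25.3
tool_pos: [0.6755, 0.1402, 0.1338]
tool_rot: [-0.0, 0.707, 0.707, -0.0]
contact_force: [0.1, 0.4, -0.6]
gripper_width: 0.999
grasp_force: 0.0
```

>>> move_arm --pt "0 0 0 0 0 -6.85 1" --pt "0 0 0 0 0 -6.85 1" --pt "0 0 0 0 0 -6.85 1" --pt "0 0 0 0 0 -6.85 1" --pt "0 0 0 0 0 -6.85 1" --pt "0 0 0 0 0 -6.85 1" --pt "0 0 0 0 0 -6.85 1" --pt "0 0 0 0 0 -6.85 1" --pt "0 0 0 0 0 -6.85 1" --pt "0 0 0 0 0 -6.85 1" --pt "0 0 0 0 0 -6.85 1" --pt "0 0 0 0 0 -6.85 1" --pt "0 0 0 0 0 -6.85 1" --pt "0 0 3 0 0 0 1" --pt "0 0 3 0 0 0 1" --pt "0 0 2.5 0 0 0 1" --pt "0 0 1.8 0 0 0 1" --pt "0 0 0 0 0 0 1" --pt "0 0 0 0 0 0 1"

```text
time: 26.88
tool_pos: [0.6732, 0.1406, 0.0297]
tool_rot: [-0.002, 0.008, 1.0, -0.0]
contact_force: [-0.0, 0.8, 0.1]
gripper_width: 1.001
grasp_force: 0.0
```

>>> move_arm --pt "0 0 0 0 0 0 -1" --pt "0 0 0 0 0 0 -1" --pt "0 0 0 0 0 0 -1" --pt "0 0 0 0 0 0 -1" --pt "0 0 0 0 0 0 -1" --pt "0 0 0 0 0 0 -1" --pt "0 0 0 0 0 0 -1" --pt "0 0 0 0 0 0 -1" --pt "0 0 0 0 0 0 -1" --pt "0 0 0 0 0 0 -1" --pt "0 0 0 0 0 0 -1"

```text
time: 27.8
tool_pos: [0.6757, 0.1409, 0.0335]
tool_rot: [0.002, 0.008, 1.0, 0.0]
contact_force: [-0.7, 0.3, 5.9]
gripper_width: 0.46
grasp_force: 62.7
```

>>> move_arm --pt "0 0 -1.5 0 0 0 -1" --pt "0 0 -2.5 0 0 0 -1" --pt "0 0 -3 0 0 0 -1" --pt "0 0 -3 0 0 0 -1" --pt "0 0 0 0 0 6.65 -1" --pt "0 0 0 0 0 6.65 -1" --pt "0 0 0 0 0 6.65 -1" --pt "0 0 0 0 0 6.65 -1" --pt "0 0 0 0 0 6.65 -1" --pt "0 0 0 0 0 6.65 -1" --pt "0 0 0 0 0 6.65 -1" --pt "0 0 0 0 0 6.65 -1" --pt "0 0 0 0 0 6.65 -1" --pt "0 0 0 0 0 6.65 -1" --pt "0 0 0 0 0 6.65 -1" --pt "0 0 0 0 0 6.65 -1" --pt "0 0 0 0 0 6.65 -1"

```text
time: 29.22
tool_pos: [0.6734, 0.1406, 0.1309]
tool_rot: [-0.001, 0.693, 0.721, -0.001]
contact_force: [-0.7, -0.2, -2.7]
gripper_width: 0.453
grasp_force: 62.0
```

>>> move_arm --pt "-0.12 -2.46 0 0 0 0 -1" --pt "-0.12 -2.46 0 0 0 0 -1" --pt "-0.12 -2.46 0 0 0 0 -1" --pt "-0.12 -2.46 0 0 0 0 -1" --pt "-0.12 -2.46 0 0 0 0 -1" --pt "-0.12 -2.46 0 0 0 0 -1" --pt "-0.12 -2.46 0 0 0 0 -1" --pt "-0.12 -2.46 0 0 0 0 -1" --pt "-0.12 -2.46 0 0 0 0 -1" --pt "0 0 2.2 0 0 0 -1" --pt "0 0 2.2 0 0 0 -1" --pt "0 0 2 0 0 0 -1" --pt "0 0 1.2 0 0 0 -1" --pt "0 0 0 0 0 0 -1" --pt "0 0 0 0 0 0 -1"

```text
time: 30.47
tool_pos: [0.4525, 0.1199, 0.0547]
tool_rot: [-0.001, 0.691, 0.723, -0.001]
contact_force: [0.2, 0.0, -2.0]
gripper_width: 0.458
grasp_force: 62.2
```

>>> move_arm --pt "0 0 1.2 0 0 0 -1" --pt "0 0 0.6 0 0 0 -1" --pt "0 0 0.3 0 0 0 -1" --pt "0 0 0 0 0 0 -1" --pt "0 0 0 0 0 0 -1" --pt "0 0 0 0 0 0 0.2" --pt "0 0 0 0 0 0 0.4" --pt "0 0 0 0 0 0 0.6" --pt "0 0 0 0 0 0 1" --pt "0 0 0 0 0 0 1" --pt "0 0 0 0 0 0 1"

```text
time: 31.38
tool_pos: [0.4536, 0.12, 0.0343]
tool_rot: [0.0, 0.691, 0.723, 0.0]
contact_force: [0.1, 0.2, 0.2]
gripper_width: 0.998
grasp_force: 0.0
```

>>> move_arm --pt "0 0 -2 0 0 0 1" --pt "0 0 -3.5 0 0 0 1" --pt "0 0 -3.5 0 0 0 1" --pt "0 0 -3.5 0 0 0 1" --pt "0 0 -3.5 0 0 0 1" --pt "0 0 -3.5 0 0 0 1" --pt "0 0 -3.5 0 0 0 1" --pt "-3 0 0 0 0 0 1" --pt "-3 0 0 0 0 0 1" --pt "-3 0 0 0 0 0 1" --pt "-3 0 0 0 0 0 1" --pt "0 0 0 0 0 0 1" --pt "0 0 0 0 0 0 1"

```text
time: 32.47
tool_pos: [0.4589, -0.0008, 0.2641]
tool_rot: [-0.0, 0.692, 0.722, 0.0]
contact_force: [-0.3, 0.0, -0.7]
gripper_width: 1.001
grasp_force: 0.0
```

Run:
```python
from h import *
a=grab('scene','scene3'); cv2.imwrite('pics/scene3c.png',cv2.resize(a['img'][105:285,165:475],None,fx=2.58,fy=2.58,interpolation=cv2.INTER_CUBIC))
grab('side','side3'); grab('wrist','w3'); print(manip.state()['time'])
```

```text
32.6167
```

View pics/scene3c.png

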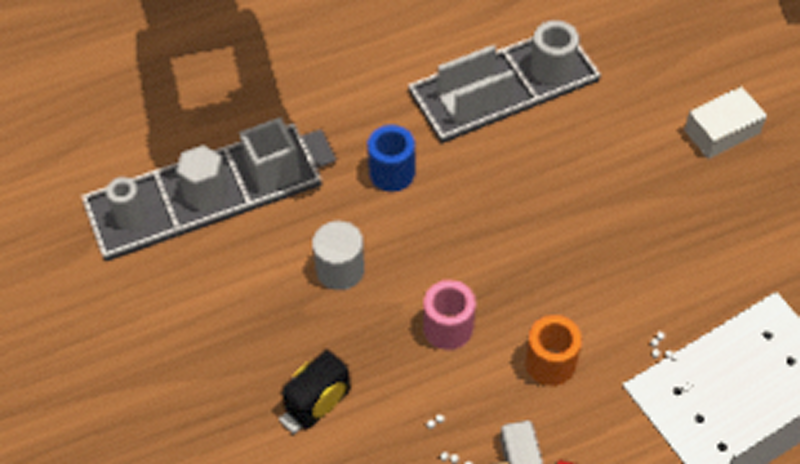

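View pics/w3.png

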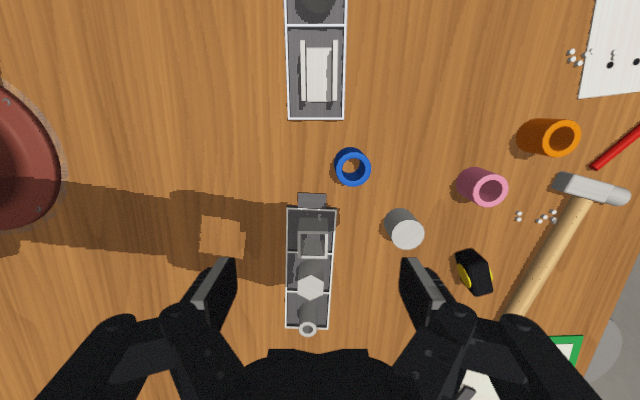

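View pics/side3.png

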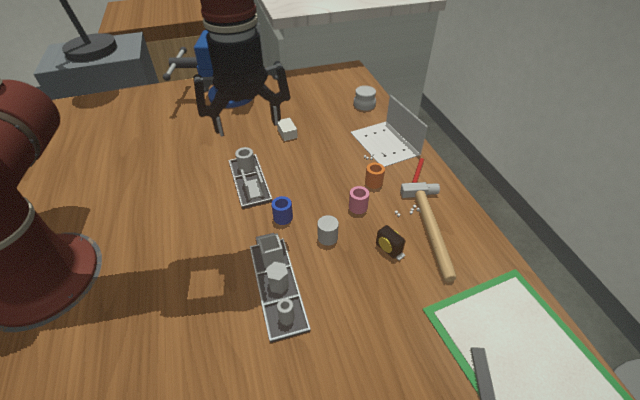

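All five parts stand upright in their compartments: narrow sleeve, hex and square in tray3, channel and wide sleeve in tray2. The blank, carton and tape sit at the same pixels as before. I'll run a quick numeric check and then hand in.

Run:
```python
from h import *
S=load('scene3');D=load('side3')
a=np.array([(122,189),(200,163),(268,142),(555,39)])/2.58+[164.5,104.5]
print(onplane(S,a,.051).round(4))
print(tri(S,a[[0,1,3]],D,[(285.5,303),(277.5,267.5),(244.5,154.5)]).round(4))
A=load('scene0')['img'].astype(int);B=S['img'].astype(int)
for n,(u,v) in {'round':(296,204),'carton':(446,152),'tape':(288,256)}.items(): print(n,np.abs(A-B)[v-14:v+14,u-15:u+15].mean().round(2))
```

```text
[[ 0.4522 -0.2271  0.051 ]
 [ 0.4532 -0.1543  0.051 ]
 [ 0.4558 -0.09    0.051 ]
 [ 0.4512  0.2048  0.051 ]]
[[ 4.561e-01 -2.272e-01  5.630e-02  1.000e-04]
 [ 4.585e-01 -1.547e-01  5.850e-02  7.000e-04]
 [ 4.505e-01  2.050e-01  4.800e-02  2.900e-03]]
round 1.89
carton 1.56
tape 2.94
```

```bash
python3 -c "
from plant import manip
print(manip.job_done())"
```

```text
the job is handed in; nothing more can be done
None
```

All five parts are in their assigned compartments, upright and centred to within about 4 mm where I measured (the channel I checked by eye only); the round blank, carton and tape measure had not moved in the last picture, and I handed the job in at about 33 s, but the hand-in returned no verdict.

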